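Unscrew the clamp nut of a travel mount

TASK

Wind the red two-armed nut anticlockwise (seen from above) off the threaded post of the travel mount without forcing the thread, lift it off, and set it down gently, right way up, on the floor of the large empty compartment of the blue tray. Do not shift the clay animal under the strap, the bowl or the basket.

Things in the scene. Friction and masses are not known exactly. Their poses are not given: they have to be found in the camera images.
- nut: Red plastic cap nut, about 180 g, 74 mm tall, two opposite arms along its +x and -x. Origin: centre of its open underside; z up along the thread axis. Round hub 37 mm in diameter, with a foot flange 52 mm across on its lowest 7 mm. Arms: bars 14 mm wide, 50 to 64 mm above the origin, 143 mm over all. It stays where it is left.
- nut_knob (a point): Centre of the upright round knob, 19 mm in diameter and 18 mm high, that ends the nut's +x arm: 62 mm from the axis, 57 mm above the nut's origin. The nut turns easily: closed fingers pointing down behind an arm can push it round and round, going in circles of about 50 mm radius about the post.
- nut_grip (a point): On the nut's axis, 57 mm above its origin, at the height of the arms: here the hub, 37 mm in diameter, can be gripped from above with one finger on each side of the bar of the arms (closing across the arms). The hub is plain from 7 to 74 mm above the origin.
- post: Fixed upright steel post with a coarse right-hand thread, 25 mm in diameter, that carries the nut. Origin: on its axis at the nut's seat, 88 mm above the table, on a washer 36 mm across; z up. At the start the nut's origin is 1 mm above this. Turning the nut anticlockwise raises it 8 mm a turn; a nut still held has only about 2 mm of play up and down.
- post_top (a point): Top of the plain pilot, 16 mm in diameter, 64 mm above the post's origin; the thread ends 35 mm lower. After about 2.25 turns the thread lets the nut go (nut's origin then some 19 mm above the post's): it still rests on the thread's end but lifts straight off. Turned on past 3.25 turns, it drops back one pitch, harmlessly, and is still free. Clear of the post once the nut's origin is higher than this.
- mount: Travel mount fixed to the table: plywood board 295 x 140 x 15 mm, on it a wooden strap 34 mm wide along x, top 85 mm above the table. Origin: on the table on the post's axis; the board reaches from 60 mm behind (-x) to 235 mm ahead (+x) of it and 70 mm to either side. Nothing on it but post and nut stands higher than 91 mm.
- animal: Small reclining clay animal, 80 x 65 x 50 mm, loose on the board under the strap, 105 mm along the mount's x from the post. Must not be shifted. Origin: centre of its underside.
- tray: Blue metal hardware tray fixed to the table, walls 32 mm high and 4 mm thick. Origin: on the table under the centre of its large empty compartment, which is 166 mm along x by 160 mm along y inside; a small compartment with a brass washer and a cork lies beyond it on the +x side.
- tray_floor (a point): Centre of the floor of the tray's large compartment, 4 mm above the table.
- bowl: Terracotta bowl, 110 mm across, 60 mm tall, loose at the left side of the table. Must not be shifted. Origin: centre of its underside.
- basket: Dark flat coiled basket, 164 mm across, 66 mm tall, loose at the right side of the table. Must not be shifted. Origin: centre of its underside.

How it is judged (in metres and radians):
On the way, in this order (a step that is already met when the one before it is completed fails the run):
1. the nut has been wound up its thread: its underside at least 14 mm above the seat, still on the post (z of nut in the frame of post above 0.014 m and horizontal distance between nut and post below 0.006 m), for 0.1 s.
2. the nut has been lifted clear of the post (z of nut in the frame of post above 0.07 m), for 0.1 s.
At the end, for the whole second after the job is handed in: The nut stands at rest, right way up (within 0.1 rad), with its underside on the floor (within 5 mm) of the tray's large compartment (x of nut in the frame of tray_floor between -0.075 and 0.075 m and y of nut in the frame of tray_floor between -0.075 and 0.075 m and z of nut in the frame of tray_floor between -0.004 and 0.005 m and angle between nut's own z axis and vertical below 0.1 rad and linear speed of nut below 0.02 m/s and angular speed of nut below 0.2 rad/s); the robot touches nothing.
It fails at once if the thread is forced: more than 80 N between nut and post (contact force between nut and post above 80 N).
It fails at once if the nut is dropped into the tray (it comes within 30 mm of the floor faster than 0.6 m/s, as after a fall of about 5 cm) (horizontal distance between nut and tray_floor below 0.11 m and z of nut in the frame of tray_floor below 0.03 m and linear speed of nut above 0.6 m/s).
It fails at once if the clay animal is shifted by more than 15 mm (distance of animal from where it was at the start of the episode above 0.015 m).
It fails at once if the bowl or the basket is shifted by more than 20 mm (distance of any of bowl, basket from where it was at the start of the episode above 0.02 m).
It also fails if it takes over 72 s, if anything falls off the work surface, if the arm or the gripper's body presses on something with over 40 N, if the wrist force passes 120 N, or if a joint passes its speed limit or range.

ROBOT

A 6-joint arm with a two-finger parallel gripper is mounted at the origin on the work surface. World frame = base frame: x ahead of the robot, y to its left, z up, the work surface at z = 0. Lengths are in m, angles in degrees, forces in N, time in s.
With the tool pointing down it reaches from about 0.375 to 0.9 m from the base axis. Payload 3.1 kg.
Tool frame: the origin (TCP) lies between the finger pads; the fingertips stand 19 mm ahead of it and the grasp point (between the pads) is the TCP; z points along the fingers, x is the direction in which the jaws open and shut, and the axes are right-handed (so a half turn about z gives the same grasp; the last joint's range is limited). The gripper opens to 87 mm and grips with 3 to 60 N. Pads are 19 mm wide; open, the fingers measure 117 mm over their backs; the gripper's body (75 mm by 190 mm) begins 51 mm behind the grasp point.
Start: joints at [-84.139, 30.224, 82.088, -0, 67.689, -10.227], TCP at [0.173, -0.6, 0.242] pointing down, gripper open.
Joint ranges: [-176.69, 176.69], [-43.24, 126.21], [12.49, 139.97], [-82, 262], [0, 151.66], [-163.58, 163.58]. Speed limits (degrees/s): [159.86, 159.86, 180, 180, 180, 180].

INTERFACE

Orientations are given as a 3x3 rotation matrix whose columns are the frame's x, y, z axes.
In Python, from rig import read_state, capture, camera_info, hand_in, spot_in, silhouettes gives the robot as it stands.
- The arm moves only by the shell command python3 -m jog 'ROWS'. ROWS is text: rows parted by semicolons, each of 7 numbers parted by spaces: the shift along the tool's x, y, z in m, then the turn, a rotation vector about the tool's x, y, z in degrees, then the opening, from 0 (shut) to 1 (fully open). A call has 1 to 8 rows; each row is the pose to reach, as a shift and turn from the pose commanded when the call began, along the tool's axes at that moment; what a row does not reach only later rows make up. A row lasts 1/8 s, in which the tool goes at most 62.5 mm and 10.7 degrees, less where a joint would pass 70% of its speed; a pose out of reach is approached as far as the arm can. A call with a gripper value outside its range is refused whole. The fingers move at their own pace and stop on an object; the grip force is fixed at half the most. Time passes only in rows, so rows that repeat a pose let the fingers close. It gives the time, the measured TCP pose, the force and the opening at its end, in the units of the state.
- read_state(): the state, without advancing time (a new reading comes with each control period).
- capture(name): name is "side" or "top" or "wrist"; returns (picture, depth): 400x640x3 uint8, red, green, blue; 400x640 float32, m along the optical axis (not along the pixel's ray), 0 where there is no reading.
- camera_info(name): a dict with "vfov" (degrees; the focal length in pixels is half the picture's height over the tangent of half this angle, whatever the lens; pixels are square), "cx", "cy" (the principal point, pixels), "dist" ([k1, k2, p1, p2, k3] as OpenCV has them; the pictures are not rectified), "R" (3x3) and "t" (3): a world point X has camera coordinates R X + t; the wrist camera has in their place "tool_from_camera" (4x4, takes a point from camera to tool coordinates, whose origin is the TCP and whose axes are the tool frame's). Camera axes: x right, y down, z forward; pixel columns grow to the right and rows downward; lengths in m; the calibration is good to about 2 mm. A picture is of the moment at which its call begins: read the wrist's pose just before it. camera_info takes no time and is no camera call.
- hand_in(): hands the job in, once; it reports no verdict.
Trained networks look in the newest picture that a camera, given by its name, has taken for a name from the list of things; names that differ only in an ending like _2 or _b are one class to them, and where a whole thing is asked for, a point or a joint stands for the part that bears it (a point fixed in the world has none). Each returns a list of dicts, best first, with "score" (0 to 1); they miss things now and then, are a little off and sometimes report something else, mostly with a low value. They report only what shows in the picture. A call takes as long as a camera call.
- spot_in(label, camera): "centre" ([x, y, z] in m, in world coordinates, good to about 4 mm: the middle of the surface that is visible of it).
- silhouettes(label, camera): "region" (400x640 bool, what is visible of it).
The state is a dict: "time_s": time; "joint_positions": joint angles; "qvel": joint speeds; "tau": joint torques, N m; "position": TCP position; "tcp_rot": TCP orientation; "force": force on the tool from outside, world axes, zero at the start; "moment": the same for the moment, N m; "opening": opening from 0.0 (shut) to 1.0 (fully open).
Only numpy, scipy, OpenCV 4.12 (cv2) and the standard library are available. Lean on these libraries where they do the work, as an engineer would, in place of code of your own. Each camera call takes 0.05 s, during which the arm holds its last target.

## Working session

There is one attempt and no reset: what is moved stays moved. The work goes in short steps, Python scripts to look and compute and a shell command to move; the robot and the scene stay as the last step left them, time stands still between calls to the robot, and variables do not carry over. Pictures are saved under pics/ and viewed, and the job is handed in when it is done.

```bash
ls; mkdir -p pics; cat > h.py <<'E'
import numpy as np, cv2
from rig import *
def save(n,f):
    p,d=capture(n); cv2.imwrite('pics/'+f,p[:,:,::-1]); return p,d
def K(ci):
    f=200/np.tan(np.radians(ci['vfov'])/2); return np.array([[f,0,ci['cx']],[0,f,ci['cy']],[0,0,1]])
def cloud(n,d,mask,st=None):
    ci=camera_info(n); v,u=np.nonzero(mask&(d>0)); z=d[v,u]
    q=cv2.undistortPoints(np.stack([u,v],1).astype(float)[:,None],K(ci),np.array(ci['dist']))[:,0]
    P=np.c_[q*z[:,None],z]
    if 'R' in ci: return (P-np.array(ci['t']))@np.array(ci['R'])
    T=np.array(ci['tool_from_camera']); P=P@T[:3,:3].T+T[:3,3]
    return P@np.array(st['tcp_rot']).T+np.array(st['position'])
E
python3 - <<'E'
from h import *
s=read_state(); print(s)
for n in ('side','top'):
    p,d=save(n,n+'0.png'); np.save(n+'0.npy',d)
    for l in ('nut','nut_knob','post','mount','tray','tray_floor','bowl','basket','animal'):
        try:
            r=spot_in(l,n); print(n,l,[(np.round(x['centre'],3),round(x['score'],2)) for x in r[:2]])
        except Exception as e: print(n,l,e)
E
```

```text
pics
{'time_s': 0.0, 'joint_positions': array([-8.41399915e+01,  3.02780783e+01,  8.21566800e+01, -1.29595432e-03,
        6.76872098e+01, -1.02271237e+01]), 'qvel': array([ 0.04461933,  0.03861262, -0.04942525,  0.02884824,  0.04894855,
        0.03079395]), 'tau': array([-1.75875586e-03, -4.40047324e+01, -1.76593423e+01,  6.29970711e-02,
        5.84542227e-02, -1.75996338e-04]), 'position': array([ 0.17313988, -0.59982534,  0.24057946]), 'tcp_rot': array([[ 2.77106892e-01, -9.60839067e-01, -2.38156682e-04],
       [-9.60836805e-01, -2.77106764e-01,  2.11548293e-03],
       [-2.09863347e-03, -3.57385195e-04, -9.99997734e-01]]), 'force': array([-0.41862171, -0.03021621, -0.05372868]), 'moment': array([ 0.0008519 , -0.02661451, -0.01264803]), 'opening': 0.997679854139095}
side nut [(array([0.549, 0.18 , 0.152]), 0.95)]
side nut_knob [(array([0.548, 0.178, 0.147]), 0.72)]
side post []
side mount [(array([0.679, 0.193, 0.015]), 0.72)]
side tray [(array([ 0.556, -0.233,  0.008]), 0.84)]
side tray_floor [(array([ 0.551, -0.23 ,  0.008]), 0.69)]
side bowl [(array([0.521, 0.481, 0.039]), 0.78)]
side basket [(array([ 0.575, -0.469,  0.064]), 0.91)]
side animal [(array([0.659, 0.197, 0.043]), 0.78)]
top nut [(array([0.54 , 0.166, 0.15 ]), 0.81)]
top nut_knob [(array([0.541, 0.167, 0.151]), 0.51)]
top post []
top mount [(array([0.637, 0.168, 0.013]), 0.85)]
top tray [(array([ 0.56 , -0.231, -0.002]), 0.75)]
top tray_floor [(array([ 0.557, -0.231,  0.004]), 0.9)]
top bowl [(array([0.541, 0.494, 0.019]), 0.68)]
top basket [(array([ 0.547, -0.487,  0.068]), 0.97)]
top animal []
```

View pics/side0.png

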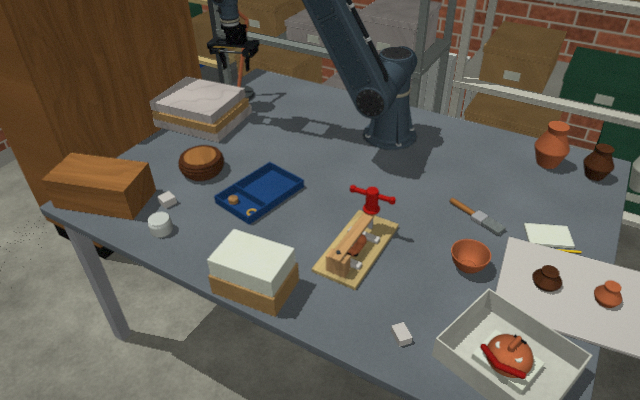

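View pics/top0.png

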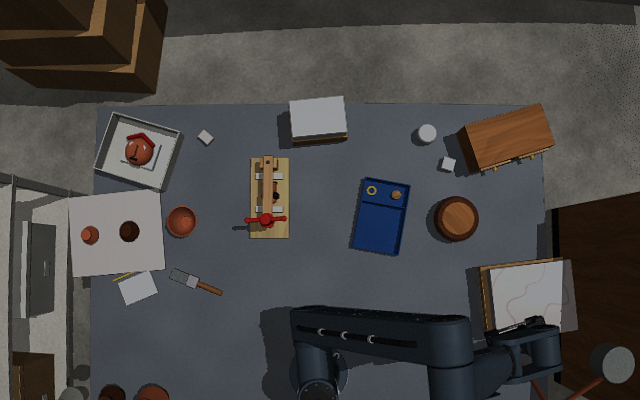

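```bash
cat > nut.py <<'E'
from h import *
def nutpose(n,p,d,st=None,zlo=.13):
    hsv=cv2.cvtColor(p,cv2.COLOR_RGB2HSV)
    m=((hsv[...,0]<8)|(hsv[...,0]>172))&(hsv[...,1]>130)&(hsv[...,2]>60)
    P=cloud(n,d,m,st)
    return P
E
python3 - <<'E'
from nut import *
for n in ('side','top'):
    p=cv2.imread(f'pics/{n}0.png')[:,:,::-1].copy(); d=np.load(n+'0.npy')
    P=nutpose(n,p,d)
    P=P[(abs(P[:,0]-.545)<.12)&(abs(P[:,1]-.17)<.12)&(P[:,2]>.07)]
    print(n,len(P),P.min(0),P.max(0),np.histogram(P[:,2],np.arange(.08,.18,.01)))
    A=P[(P[:,2]>.137)]
    print(np.median(A,0),np.percentile(A,[2,98],axis=0))
    r=cv2.minAreaRect(A[:,:2].astype(np.float32)); print(r)
    T=P[P[:,2]>.157]; 
    if len(T): print('hubtop',T.mean(0),len(T),T.min(0),T.max(0))
E
```

```text
side 532 [0.52591109 0.10822894 0.08339874] [0.57323397 0.24695065 0.16782276] (array([  5,  72,  36,  32,  31,  33, 107, 144,  72]), array([0.08, 0.09, 0.1 , 0.11, 0.12, 0.13, 0.14, 0.15, 0.16, 0.17]))
[0.54867086 0.18058278 0.15246744] [[0.53319292 0.11276157 0.13905538]
 [0.56238246 0.24460296 0.16571778]]
((0.5469692349433899, 0.17773017287254333), (0.034885067492723465, 0.1378740817308426), 9.734124183654785)
hubtop [0.5474111  0.17840976 0.16253837] 89 [0.52900079 0.11332871 0.15702622] [0.56341298 0.24475764 0.16782276]
top 276 [0.51676517 0.10654847 0.08527154] [0.56572686 0.24716148 0.17528062] (array([  5,  31,   9,   0,   0,   1,  29, 123,  73]), array([0.08, 0.09, 0.1 , 0.11, 0.12, 0.13, 0.14, 0.15, 0.16, 0.17]))
[0.54085193 0.17567937 0.15717783] [[0.52676577 0.10981798 0.1453761 ]
 [0.55512949 0.24330849 0.16982767]]
((0.5405721068382263, 0.17689809203147888), (0.14052239060401917, 0.03341364860534668), 88.88037872314453)
hubtop [0.54064169 0.1769052  0.16223965] 119 [0.52390143 0.10944582 0.15702712] [0.55739824 0.24577121 0.17528062]
```

```bash
python3 -m jog '-0.3 -0.25 -0.02 0 0 -70 1;-0.3 -0.25 -0.02 0 0 -70 1;-0.3 -0.25 -0.02 0 0 -70 1;-0.3 -0.25 -0.02 0 0 -70 1;-0.3 -0.25 -0.02 0 0 -70 0.5;-0.611 -0.516 -0.02 0 0 -74 0;-0.611 -0.516 -0.02 0 0 -74 0;-0.611 -0.516 -0.02 0 0 -74 0'; cat > to.py <<'E'
import sys
from h import *
# usage to.py x y z yaw -> tool shift & turn
s=read_state(); R=np.array(s['tcp_rot']); p=np.array(s['position'])
x,y,z,yaw=map(float,sys.argv[1:5]); yaw_=np.degrees(np.arctan2(R[1,0],R[0,0]))
d=(yaw-yaw_+180)%360-180
print('t',s['time_s'],'p',p.round(4),'yaw',round(yaw_,2),'tilt',R[:,2].round(4),'j',np.round(s['joint_positions'],1),'op',s['opening'],'F',np.round(s['force'],1))
print('shift',(R.T@(np.array([x,y,z])-p)).round(4),'turnz',round(-d,2))
E
python3 to.py 0.5 0.13 0.26 0
```

```text
time_s: 2.0
position: [0.3768, -0.1424, 0.2596]
tcp_rot: [[1.0, 0.002, 0.002], [0.002, -1.0, -0.001], [0.002, 0.001, -1.0]]
force: [1.8, -0.3, -0.3]
opening: 0.633
t 2.0 p [ 0.3768 -0.1424  0.2596] yaw 0.1 tilt [ 0.0015 -0.001  -1.    ] j [-36.7  11.3 110.8   0.   57.8 -36.8] op 0.6331721254350025 F [ 1.8 -0.3 -0.3]
shift [ 0.1237 -0.2721 -0.0005] turnz 0.1
```

```bash
python3 -m jog '0.12 -0.27 0 0 0 0 0;0.12 -0.27 0 0 0 0 0;0.12 -0.27 0 0 0 0 0;0.12 -0.27 0 0 0 0 0;0.12 -0.27 0 0 0 0 0;0.12 -0.27 0 0 0 0 0;0.12 -0.27 0 0 0 0 0'
python3 - <<'E'
from nut import *
s=read_state(); p,d=save('wrist','w1.png'); np.save('w1.npy',d)
P=nutpose('wrist',p,d,s); print(s['position'],len(P))
P=P[(abs(P[:,0]-.545)<.12)&(abs(P[:,1]-.17)<.12)&(P[:,2]>.07)]
print(len(P),P.min(0),P.max(0),np.histogram(P[:,2],np.arange(.08,.18,.01))[0])
A=P[(P[:,2]>.137)]
print(cv2.minAreaRect(A[:,:2].astype(np.float32)))
T=P[P[:,2]>.160]; print(len(T),T.mean(0),T.min(0),T.max(0))
E
```

```text
time_s: 2.88
position: [0.495, 0.126, 0.2589]
tcp_rot: [[1.0, 0.002, -0.001], [0.002, -1.0, -0.001], [-0.001, 0.001, -1.0]]
force: [0.6, -0.5, -0.3]
opening: 0.005
[0.49503453 0.12601639 0.25887583] 5960
5847 [0.51642922 0.10662032 0.09101446] [0.56236555 0.24757022 0.16521571] [   0  605   40   32   33   35  206 2833 2063]
((0.5411208868026733, 0.17683669924736023), (0.03587713465094566, 0.14024539291858673), 10.904402732849121)
2063 [0.54115522 0.17728741 0.16255094] [0.52365598 0.15883085 0.16000869] [0.55938398 0.19501806 0.16521571]
```

View pics/w1.png

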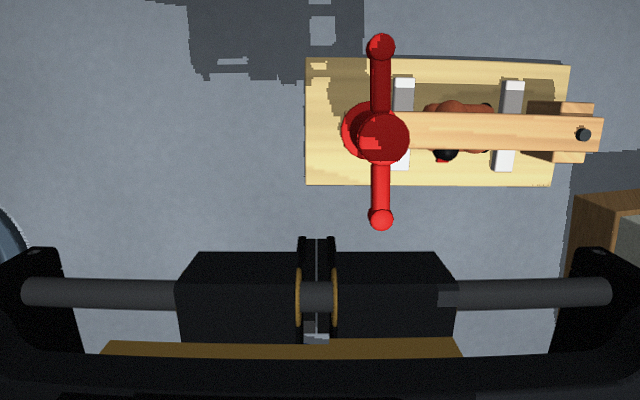

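```bash
python3 -m jog '0.011 -0.016 0.05 0 0 0 0;0.011 -0.016 0.1 0 0 0 0;0.011 -0.016 0.11 0 0 0 0;0.011 -0.016 0.11 0 0 0 0'; python3 to.py 0.506 0.142 0.149 0
python3 - <<'E'
import numpy as np
a0=225
for k in range(0,13):
    a=np.radians(a0+30*k); o=np.array([.541,.177])+.05*np.array([np.cos(a),np.sin(a)]); 
    print(a0+30*k, ((o-[.506,.142])*[1,-1]).round(3))
E
```

```text
time_s: 3.42
position: [0.5066, 0.1413, 0.1494]
tcp_rot: [[1.0, -0.0, -0.001], [-0.0, -1.0, -0.0], [-0.001, 0.0, -1.0]]
force: [-0.2, -0.4, 0.1]
opening: 0.005
t 3.425 p [0.5066 0.1413 0.1494] yaw -0.01 tilt [-6.e-04 -1.e-04 -1.e+00] j [  3.4  30.4 101.3  -0.   48.4   3.4] op 0.005268329802557789 F [-0.2 -0.4  0.1]
shift [-0.0006 -0.0007  0.0004] turnz -0.01
225 [-0.  0.]
255 [0.022 0.013]
285 [0.048 0.013]
315 [0.07 0.  ]
345 [ 0.083 -0.022]
375 [ 0.083 -0.048]
405 [ 0.07 -0.07]
435 [ 0.048 -0.083]
465 [ 0.022 -0.083]
495 [-0.   -0.07]
525 [-0.013 -0.048]
555 [-0.013 -0.022]
585 [-0.  0.]
```

```bash
python3 -m jog '0.01 0.008 0 0 0 0 0;0.022 0.013 0 0 0 0 0;0.035 0.015 0 0 0 0 0;0.048 0.013 0 0 0 0 0;0.07 0 0 0 0 0 0;0.083 -0.022 0 0 0 0 0;0.083 -0.048 0 0 0 0 0;0.07 -0.07 0 0 0 0 0'; python3 to.py 0.576 0.212 0.149 0
python3 - <<'E'
from nut import *
p,d=save('side','s2.png')
cv2.imwrite('pics/s2.png',cv2.resize(p[120:320,260:520,::-1],None,fx=3,fy=3))
E
```

```text
time_s: 4.42
position: [0.5783, 0.2136, 0.149]
tcp_rot: [[1.0, 0.002, 0.002], [0.002, -1.0, 0.0], [0.002, -0.0, -1.0]]
force: [-0.1, -0.3, -0.4]
opening: 0.004
t 4.425 p [0.5783 0.2136 0.149 ] yaw 0.09 tilt [ 2.2e-03  4.0e-04 -1.0e+00] j [ 9.9 36.  88.1  0.  55.7  9.8] op 0.0043872225955028 F [-0.1 -0.3 -0.4]
shift [-0.0023  0.0016  0.    ] turnz 0.09
```

View pics/s2.png

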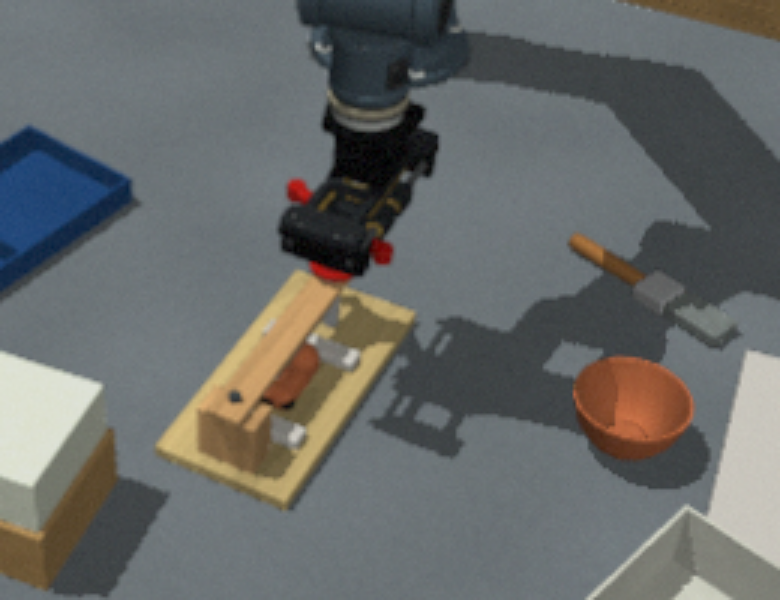

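```bash
python3 -m jog '-0.022 -0.013 0 0 0 0 0;-0.048 -0.013 0 0 0 0 0;-0.07 0 0 0 0 0 0;-0.083 0.022 0 0 0 0 0;-0.083 0.048 0 0 0 0 0;-0.07 0.07 0 0 0 0 0;-0.048 0.083 0 0 0 0 0;-0.022 0.083 0 0 0 0 0'; python3 to.py 0.554 0.129 0.149 0
python3 - <<'E'
from nut import *
p,d=save('side','s3.png')
cv2.imwrite('pics/s3.png',cv2.resize(p[120:320,260:520,::-1],None,fx=3,fy=3))
P=nutpose('side',p,d)
P=P[(abs(P[:,0]-.545)<.1)&(abs(P[:,1]-.17)<.1)&(P[:,2]>.07)]
print(len(P),P.min(0),P.max(0))
E
```

```text
time_s: 5.48
position: [0.5556, 0.1282, 0.1492]
tcp_rot: [[1.0, 0.0, -0.0], [0.0, -1.0, -0.0], [-0.0, 0.0, -1.0]]
force: [-0.2, 0.3, -0.4]
opening: 0.006
t 5.475 p [0.5556 0.1282 0.1492] yaw 0.01 tilt [-5.e-04 -2.e-04 -1.e+00] j [ 1.8 33.1 94.9 -0.  52.   1.8] op 0.005776609458215992 F [-0.2  0.3 -0.4]
shift [-0.0015 -0.0008  0.0002] turnz 0.01
502 [0.49888456 0.12664879 0.08948737] [0.63623765 0.2319241  0.20373368]
```

View pics/s3.png

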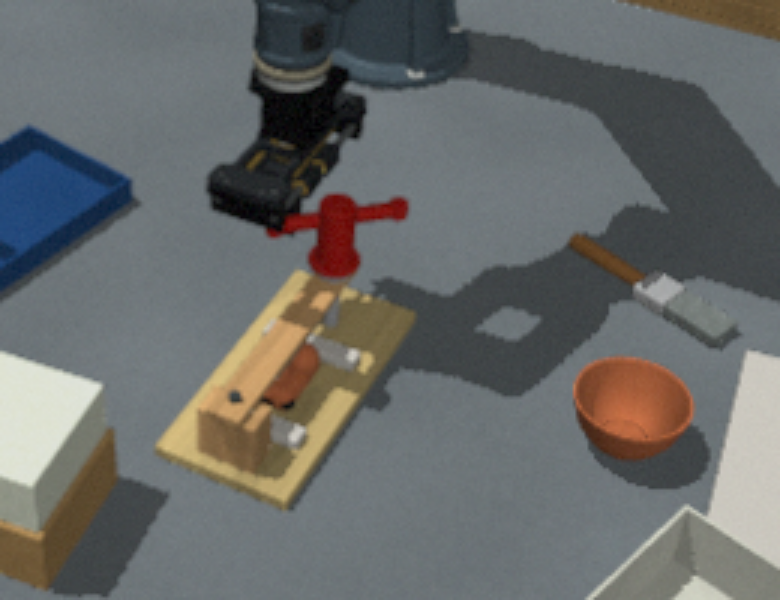

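```bash
python3 -m jog '0.022 -0.013 0 0 0 0 0;0.035 -0.035 0 0 0 0 0;0.035 -0.061 0 0 0 0 0;0.022 -0.083 0 0 0 0 0;0 -0.096 0 0 0 0 0;-0.026 -0.096 0 0 0 0 0;-0.048 -0.083 0 0 0 0 0;-0.061 -0.061 0 0 0 0 0'; python3 to.py 0.4927 0.190 0.149 0
python3 -m jog '0 0.026 0 0 0 0 0;0.013 0.048 0 0 0 0 0;0.035 0.061 0 0 0 0 0;0.061 0.061 0 0 0 0 0;0.083 0.048 0 0 0 0 0;0.096 0.026 0 0 0 0 0;0.096 0 0 0 0 0 0;0.083 -0.022 0 0 0 0 0'; python3 to.py 0.576 0.212 0.149 0
```

```text
time_s: 6.52
position: [0.4922, 0.1907, 0.1491]
tcp_rot: [[1.0, 0.004, -0.0], [0.004, -1.0, 0.0], [-0.0, -0.0, -1.0]]
force: [0.2, -0.4, -0.2]
opening: 0.004
t 6.525 p [0.4922 0.1907 0.1491] yaw 0.23 tilt [-3.e-04  0.e+00 -1.e+00] j [  9.   30.5 101.    0.   48.5   8.8] op 0.0038556150094547865 F [ 0.2 -0.4 -0.2]
shift [0.0005 0.0007 0.0001] turnz 0.23
time_s: 7.52
position: [0.5775, 0.2132, 0.149]
tcp_rot: [[1.0, 0.002, 0.001], [0.002, -1.0, 0.0], [0.001, -0.0, -1.0]]
force: [-0.3, -0.4, -0.3]
opening: 0.003
t 7.525 p [0.5775 0.2132 0.149 ] yaw 0.1 tilt [ 1.5e-03  1.0e-04 -1.0e+00] j [ 9.9 36.  88.3 -0.  55.7  9.8] op 0.0029080764319125577 F [-0.3 -0.4 -0.3]
shift [-0.0015  0.0012  0.    ] turnz 0.1
```

```bash
python3 -m jog '0.012 0.012 0 0 0 0 0;0.012 0.012 -0.05 0 0 0 0;0.012 0.012 -0.1 0 0 0 0;-0.03 0.05 -0.13 0 0 0 0.5;-0.082 0.087 -0.13 0 0 0 1;-0.082 0.087 -0.13 0 0 0 1;-0.082 0.087 -0.13 0 0 0 1'
python3 - <<'E'
from nut import *
s=read_state(); p,d=save('wrist','w4.png')
P=nutpose('wrist',p,d,s); print(s['position'],len(P))
P=P[(abs(P[:,0]-.545)<.12)&(abs(P[:,1]-.17)<.12)&(P[:,2]>.07)]
print(len(P),P.min(0),P.max(0))
zt=np.percentile(P[:,2],97); print('ztop',zt)
T=P[P[:,2]>zt-.006]; print('hub',cv2.minEnclosingCircle(T[:,:2].astype(np.float32)),T.mean(0))
c=T.mean(0)[:2]
A=P[(P[:,2]>zt-.035)&(P[:,2]<zt-.007)]; r=np.linalg.norm(A[:,:2]-c,axis=1); A=A[r>.03]
a=np.arctan2(*(A[:,:2]-c).T[::-1]); print('arm angle',np.degrees(np.angle(np.exp(2j*a).mean())/2),A[:,2].mean())
E
python3 to.py 0.541 0.177 0.17 0
```

```text
time_s: 8.4
position: [0.4958, 0.1246, 0.2797]
tcp_rot: [[1.0, 0.0, 0.002], [0.0, -1.0, 0.0], [0.002, -0.0, -1.0]]
force: [-0.2, 0.3, 0.2]
opening: 0.377
[0.49580527 0.12455803 0.27969786] 6000
5896 [0.5170954  0.10880296 0.1108614 ] [0.56238806 0.24717242 0.18447805]
ztop 0.18326418954762316
hub ((0.5412657260894775, 0.17796845734119415), 0.018348632380366325) [0.54079961 0.17853742 0.18218589]
arm angle 78.72668364131964 0.17264058012510247
t 8.45 p [0.4965 0.1249 0.2796] yaw 0.05 tilt [ 2.9e-03  2.0e-04 -1.0e+00] j [ 1.6 18.7 95.5  0.  65.6  1.6] op 0.41916915917276837 F [-0.2 -0.4  0. ]
shift [ 0.0442 -0.052   0.1098] turnz 0.05
```

View pics/w4.png

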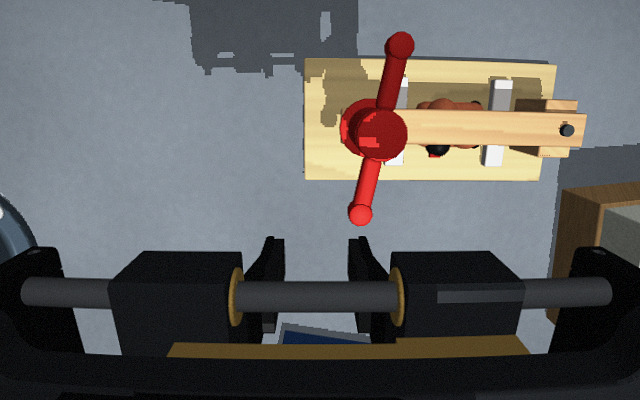

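```bash
python3 -m jog '0.022 -0.026 0 0 0 6 1;0.044 -0.053 0 0 0 11.3 1;0.044 -0.053 0.03 0 0 11.3 1;0.044 -0.053 0.06 0 0 11.3 1;0.044 -0.053 0.09 0 0 11.3 1;0.044 -0.053 0.117 0 0 11.3 1;0.044 -0.053 0.117 0 0 11.3 1'; python3 to.py 0.541 0.178 0.163 -11.3
python3 - <<'E'
from nut import *
p,d=save('wrist','w5.png')
E
```

```text
time_s: 9.32
position: [0.5385, 0.1787, 0.1596]
tcp_rot: [[0.981, -0.194, -0.004], [-0.194, -0.981, -0.001], [-0.004, 0.001, -1.0]]
force: [-0.2, -1.0, 0.5]
opening: 0.995
t 9.325 p [0.5385 0.1787 0.1596] yaw -11.17 tilt [-4.3e-03 -5.0e-04 -1.0e+00] j [ 7.1 32.1 94.7  0.  53.4 18.2] op 0.9950572666331664 F [-0.2 -1.   0.5]
shift [ 0.0026  0.0002 -0.0034] turnz 0.13
```

View pics/w5.png

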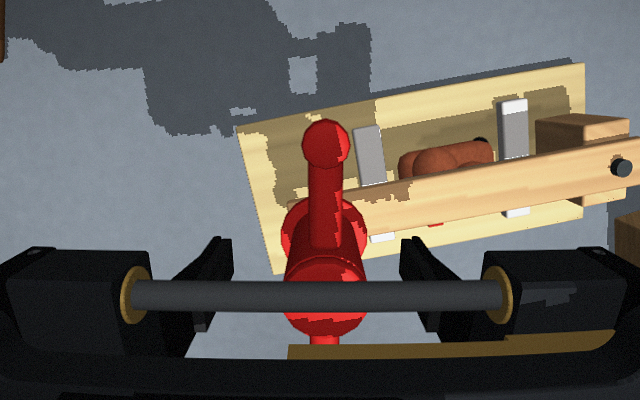

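```bash
python3 -m jog '0.002 0 -0.003 0 0 0 1;0.002 0 -0.003 0 0 0 0.6;0.002 0 -0.003 0 0 0 0.3;0.002 0 -0.003 0 0 0 0.3;0.002 0 -0.003 0 0 0 0.3;0.002 0 -0.003 0 0 0 0.3;0.002 0 -0.003 0 0 0 0.3'; python3 to.py 0.541 0.178 0.163 -11.3
```

```text
time_s: 10.25
position: [0.5411, 0.1778, 0.1652]
tcp_rot: [[0.981, -0.194, 0.002], [-0.194, -0.981, -0.0], [0.002, -0.0, -1.0]]
force: [-0.3, -0.8, -0.4]
opening: 0.416
t 10.25 p [0.5411 0.1778 0.1652] yaw -11.2 tilt [ 1.5e-03 -2.0e-04 -1.0e+00] j [ 7.  31.7 94.4 -0.  53.8 18.2] op 0.4161289939003661 F [-0.3 -0.8 -0.4]
shift [-0.0001 -0.0001  0.0022] turnz 0.1
```

```bash
python3 -m jog '0 0 0 0 0 0 0;0 0 0 0 0 0 0;0 0 0 0 0 0 0;0 0 -0.003 0 0 0 0;0 0 -0.006 0 0 0 0'; python3 to.py 0.541 0.178 0.3 -11.3
```

```text
time_s: 10.88
position: [0.5408, 0.1777, 0.1712]
tcp_rot: [[0.981, -0.194, 0.0], [-0.194, -0.981, -0.0], [0.001, 0.0, -1.0]]
force: [2.5, -1.6, -2.5]
opening: 0.415
t 10.875 p [0.5408 0.1777 0.1712] yaw -11.21 tilt [ 5.e-04 -3.e-04 -1.e+00] j [ 7.  31.2 94.1 -0.  54.7 18.2] op 0.4154985096315468 F [ 2.5 -1.6 -2.5]
shift [ 0.0002 -0.0003 -0.1288] turnz 0.09
```

```bash
python3 -m jog '0 0 -0.012 0 0 0 0;0 0 -0.025 0 0 0 0;0 0 -0.038 0 0 0 0;0 0 -0.051 0 0 0 0;0 0 -0.065 0 0 0 0;0 0 -0.08 0 0 0 0;0 0 -0.095 0 0 0 0;0 0 -0.095 0 0 0 0'; python3 to.py 0.541 -0.23 0.27 0
python3 - <<'E'
from nut import *
p,d=save('side','s6.png'); t=d
hsv=cv2.cvtColor(p,cv2.COLOR_RGB2HSV)
m=(hsv[...,0]>100)&(hsv[...,0]<125)&(hsv[...,1]>150)
P=cloud('side',d,m); P=P[(abs(P[:,2])<.06)&(abs(P[:,1]+.23)<.2)&(abs(P[:,0]-.56)<.2)]
print(len(P),P.min(0),P.max(0))
W=P[P[:,2]>.025]; print('rim rect',cv2.minAreaRect(W[:,:2].astype(np.float32)))
F=P[P[:,2]<.012]; print('floor',np.median(F[:,2]),cv2.minAreaRect(F[:,:2].astype(np.float32)))
p2,d2=save('top','t6.png')
hsv=cv2.cvtColor(p2,cv2.COLOR_RGB2HSV)
m=(hsv[...,0]>100)&(hsv[...,0]<125)&(hsv[...,1]>150)
P=cloud('top',d2,m); P=P[(abs(P[:,2])<.06)&(abs(P[:,1]+.23)<.2)&(abs(P[:,0]-.56)<.2)]
r=cv2.minAreaRect(P[:,:2].astype(np.float32)); print('top all',r,cv2.boxPoints(r))
cv2.imwrite('pics/s6.png',cv2.resize(p[80:280,180:440,::-1],None,fx=3,fy=3))
cv2.imwrite('pics/t6.png',cv2.resize(p2[130:290,200:440,::-1],None,fx=3,fy=3))
E
```

```text
time_s: 11.88
position: [0.5414, 0.1781, 0.2677]
tcp_rot: [[0.981, -0.194, 0.003], [-0.194, -0.981, 0.0], [0.003, -0.001, -1.0]]
force: [-0.2, -0.6, -1.7]
opening: 0.419
t 11.875 p [0.5414 0.1781 0.2677] yaw -11.21 tilt [ 3.3e-03  5.0e-04 -1.0e+00] j [ 7.  24.2 88.5  0.  67.1 18.2] op 0.4188679199066203 F [-0.2 -0.6 -1.7]
shift [ 0.079   0.4004 -0.0025] turnz -11.21
2666 [ 0.41841127 -0.33299273 -0.00299742] [ 0.70677375 -0.12035088  0.03964943]
rim rect ((0.5640088319778442, -0.2250863015651703), (0.17270275950431824, 0.2610088288784027), 79.0634765625)
floor 0.005300291793342551 ((0.56160968542099, -0.22965596616268158), (0.17607666552066803, 0.2626967430114746), 79.39508056640625)
top all ((0.5610032677650452, -0.22636017203330994), (0.16800697147846222, 0.25952067971229553), 78.9804916381836) [[ 0.41757873 -0.28401202]
 [ 0.6723144  -0.33361763]
 [ 0.70442784 -0.16870832]
 [ 0.44969213 -0.11910272]]
```

View pics/s6.png

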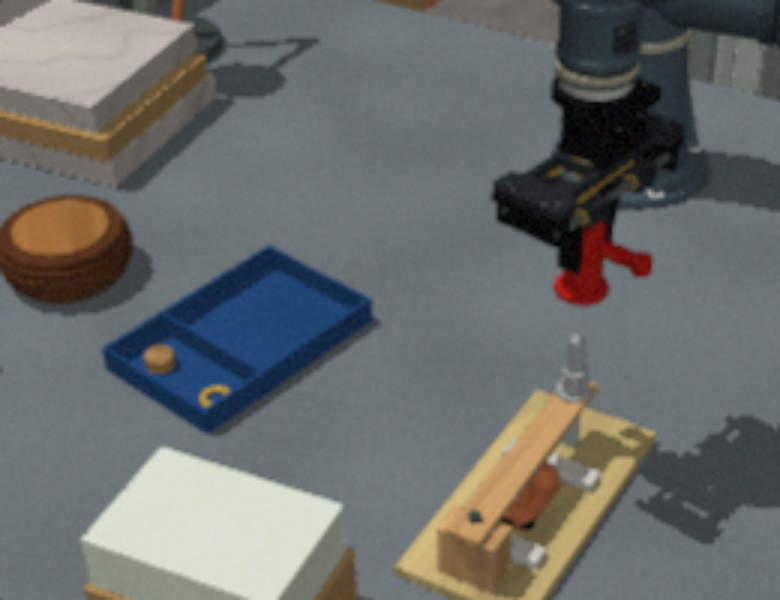

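View pics/t6.png

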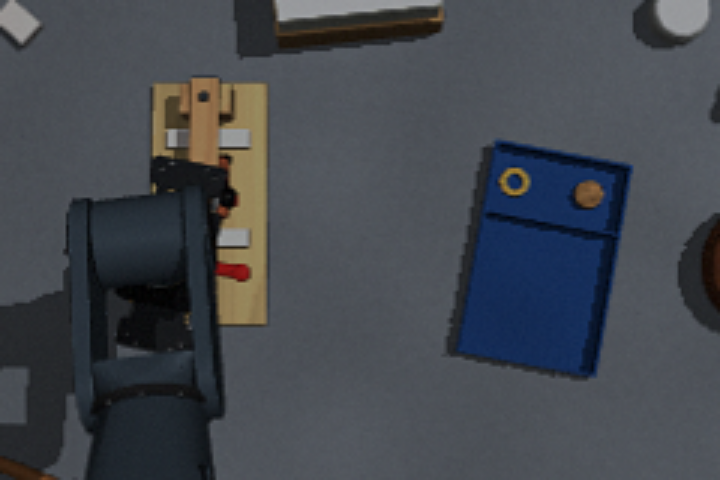

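```bash
python3 -m jog '0.003 0.02 0 0 0 0 0;0.009 0.06 0 0 0 0 0;0.016 0.11 0 0 0 0 0;0.023 0.165 0 0 0 0 0;0.031 0.22 0 0 0 0 0;0.039 0.275 0 0 0 0 0;0.046 0.33 0 0 0 0 0;0.052 0.37 0 0 0 0 0'
python3 to.py 0.519 -0.218 0.16 -11.2
```

```text
time_s: 12.98
position: [0.518, -0.1985, 0.2654]
tcp_rot: [[0.98, -0.197, -0.001], [-0.197, -0.98, -0.0], [-0.001, 0.0, -1.0]]
force: [0.2, 0.5, -1.6]
opening: 0.417
t 12.975 p [ 0.518  -0.1985  0.2654] yaw -11.35 tilt [-0.0015 -0.     -1.    ] j [-32.5  23.2  90.6  -0.   66.2 -21.1] op 0.4173978041954486 F [ 0.2  0.5 -1.6]
shift [0.0049 0.0189 0.1054] turnz -0.15
```

```bash
python3 -m jog '0.004 0.018 0 0 0 0 0;0.004 0.02 0.02 0 0 0 0;0.004 0.02 0.05 0 0 0 0;0.004 0.02 0.08 0 0 0 0;0.004 0.02 0.11 0 0 0 0;0.004 0.02 0.14 0 0 0 0;0.004 0.02 0.16 0 0 0 0;0.004 0.02 0.16 0 0 0 0'
python3 to.py 0.519 -0.218 0.0605 -11.2
python3 - <<'E'
from nut import *
p,d=save('side','s7.png'); 
cv2.imwrite('pics/s7.png',cv2.resize(p[100:260,160:360,::-1],None,fx=3.5,fy=3.5))
P=nutpose('side',p,d); P=P[(abs(P[:,0]-.52)<.1)&(abs(P[:,1]+.21)<.1)&(P[:,2]>.02)]
print(np.percentile(P,[1,99],axis=0))
E
```

```text
time_s: 13.98
position: [0.5181, -0.2142, 0.1043]
tcp_rot: [[0.981, -0.194, -0.004], [-0.194, -0.981, 0.003], [-0.005, -0.002, -1.0]]
force: [-0.3, 0.4, -1.4]
opening: 0.419
t 13.975 p [ 0.5181 -0.2142  0.1043] yaw -11.18 tilt [-0.0043  0.0031 -1.    ] j [-33.9  36.6  97.7   0.   46.  -22.7] op 0.4194277205060033 F [-0.3  0.4 -1.4]
shift [0.0018 0.0036 0.0438] turnz 0.02
[[ 0.50066992 -0.23160309  0.05014155]
 [ 0.54318633 -0.14726676  0.12513735]]
```

View pics/s7.png

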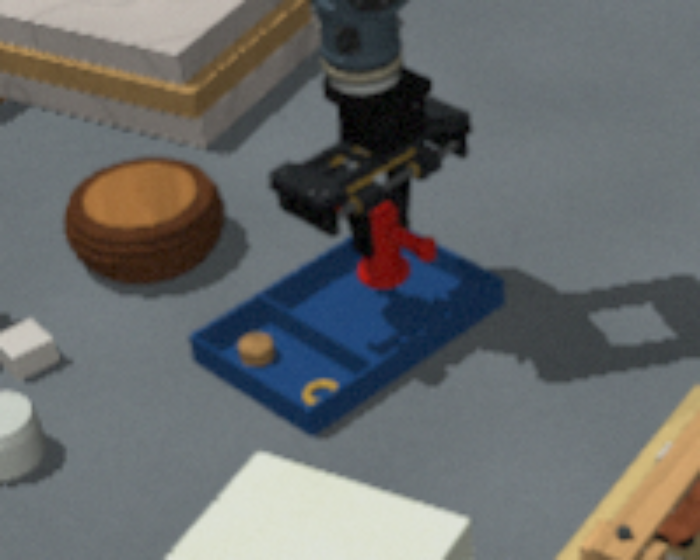

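```bash
python3 -m jog '0.001 0.003 0.012 0 0 0 0;0.001 0.003 0.022 0 0 0 0;0.001 0.003 0.03 0 0 0 0;0.001 0.003 0.036 0 0 0 0;0.001 0.003 0.04 0 0 0 0;0.001 0.003 0.04 0 0 0 0'
python3 to.py 0.519 -0.218 0.0605 -11.2
```

```text
time_s: 14.78
position: [0.5198, -0.2185, 0.0658]
tcp_rot: [[0.981, -0.194, -0.0], [-0.194, -0.981, 0.0], [-0.001, -0.0, -1.0]]
force: [0.5, 0.0, -1.3]
opening: 0.412
t 14.775 p [ 0.5198 -0.2185  0.0658] yaw -11.21 tilt [-5.e-04  3.e-04 -1.e+00] j [-34.2  40.4  98.4  -0.   41.2 -22.9] op 0.41215025208830175 F [ 0.5  0.  -1.3]
shift [-0.0009 -0.0004  0.0053] turnz -0.01
```

```bash
python3 -m jog '0 0 0.002 0 0 0 0;0 0 0.003 0 0 0 0;0 0 0.003 0 0 0 0'
python3 -m jog '0 0 0.001 0 0 0 0;0 0 0.001 0 0 0 0'
python3 -m jog '0 0 0.001 0 0 0 0;0 0 0.001 0 0 0 0'
```

```text
time_s: 15.15
position: [0.52, -0.2187, 0.0631]
tcp_rot: [[0.981, -0.194, 0.0], [-0.194, -0.981, -0.0], [0.0, 0.0, -1.0]]
force: [0.6, 0.0, -1.5]
opening: 0.415
time_s: 15.4
position: [0.5199, -0.2186, 0.062]
tcp_rot: [[0.981, -0.194, -0.0], [-0.194, -0.981, 0.0], [-0.0, -0.0, -1.0]]
force: [0.2, 0.2, -1.4]
opening: 0.419
time_s: 15.65
position: [0.52, -0.2186, 0.061]
tcp_rot: [[0.981, -0.194, -0.0], [-0.194, -0.981, 0.0], [-0.0, -0.0, -1.0]]
force: [0.8, 0.1, -1.6]
opening: 0.418
```

```bash
python3 -m jog '0 0 0.001 0 0 0 0;0 0 0.001 0 0 0 0'
python3 -m jog '0 0 0.001 0 0 0 0;0 0 0.001 0 0 0 0'
```

```text
time_s: 15.9
position: [0.5201, -0.2187, 0.0608]
tcp_rot: [[0.981, -0.194, 0.0], [-0.194, -0.981, -0.0], [0.0, 0.0, -1.0]]
force: [-0.8, 0.9, 4.4]
opening: 0.414
time_s: 16.15
position: [0.5204, -0.2188, 0.0605]
tcp_rot: [[0.981, -0.194, 0.001], [-0.194, -0.981, -0.001], [0.001, 0.001, -1.0]]
force: [-0.2, 0.9, 9.4]
opening: 0.416
```

Floor contact is felt (+9 N). I release it, and open partway slowly before going up.

```bash
python3 -m jog '0 0 -0.001 0 0 0 0;0 0 -0.001 0 0 0 0.45;0 0 -0.001 0 0 0 0.55;0 0 -0.001 0 0 0 1;0 0 -0.001 0 0 0 1;0 0 -0.001 0 0 0 1;0 0 -0.001 0 0 0 1'
python3 -m jog '0 0 0 0 0 0 1;0 0 -0.02 0 0 0 1;0 0 -0.06 0 0 0 1;0 0 -0.11 0 0 0 1;0 0 -0.16 0 0 0 1;0 0 -0.2 0 0 0 1;-0.04 -0.1 -0.2 0 0 0 1;-0.04 -0.1 -0.2 0 0 0 1'
python3 - <<'E'
from nut import *
s=read_state(); p,d=save('wrist','w8.png')
P=nutpose('wrist',p,d,s); P=P[(abs(P[:,0]-.52)<.1)&(abs(P[:,1]+.21)<.1)&(P[:,2]>.0)]
print('w',len(P),np.percentile(P,[1,99],axis=0)); T=P[P[:,2]>.072]; print(T.mean(0), T.max(0))
p,d=save('side','s8.png')
P=nutpose('side',p,d); P=P[(abs(P[:,0]-.52)<.1)&(abs(P[:,1]+.21)<.1)&(P[:,2]>.0)]
print('s',np.percentile(P,[1,99],axis=0))
cv2.imwrite('pics/s8.png',cv2.resize(p[80:280,160:480,::-1],None,fx=2.5,fy=2.5))
for l in ('bowl','basket','animal'):
    print(l,[(np.round(x['centre'],3),round(x['score'],2)) for x in spot_in(l,'side')[:1]])
E
```

```text
time_s: 17.02
position: [0.52, -0.2187, 0.0601]
tcp_rot: [[0.981, -0.194, -0.0], [-0.194, -0.981, -0.0], [-0.0, 0.0, -1.0]]
force: [0.2, 0.7, 0.5]
opening: 0.922
time_s: 18.02
position: [0.4994, -0.1113, 0.2608]
tcp_rot: [[0.981, -0.195, 0.001], [-0.195, -0.981, 0.0], [0.001, -0.0, -1.0]]
force: [0.6, 0.6, 0.4]
opening: 1.0
w 2300 [[ 0.49752849 -0.28395797  0.00908233]
 [ 0.54295266 -0.14912273  0.0793664 ]]
[ 0.52039369 -0.21335283  0.07769085] [ 0.53778753 -0.2001798   0.08041328]
s [[ 0.50578184 -0.28121206  0.00647547]
 [ 0.54607961 -0.15095959  0.08244348]]
bowl [(array([0.519, 0.481, 0.037]), 0.58)]
basket [(array([ 0.576, -0.469,  0.065]), 0.97)]
animal [(array([0.657, 0.194, 0.045]), 0.51)]
```

View pics/s8.png

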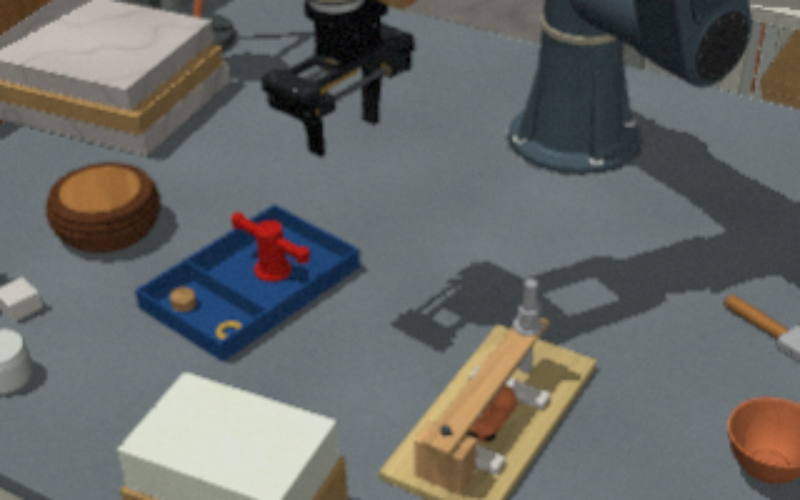

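View pics/w8.png

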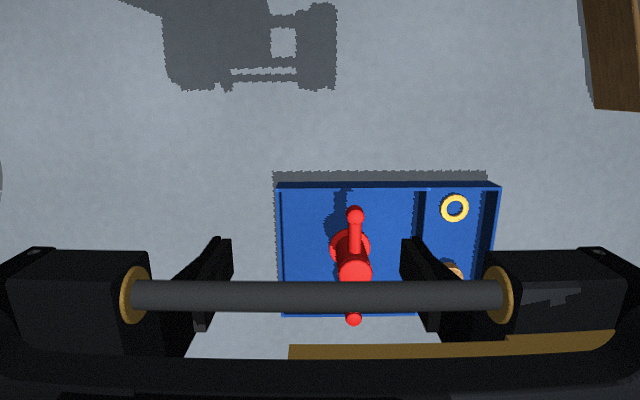

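The pictures show the nut upright near the middle of the large compartment. Its top is about 0.078–0.080 m up, where 0.078 m is expected, and the gripper is well clear of it.

```bash
python3 -c "
from rig import *
print(hand_in())"
```

```text
the job is handed in; nothing more can be done
None
```

The nut is off the post and standing upright in the large compartment of the tray. I handed the job in at about 18 s of the 72 s allowed; no verdict was reported.

- **Winding off:** I pushed an arm round with closed fingers for about 2.45 turns anticlockwise. The wrist camera then showed the hub top about 19–20 mm higher than at the start.
- **Lifting:** I gripped the hub across the arms. It came up freely, with a small force on the tool of about 2.5 N, and rose to about 59 mm above the post's top.
- **Setting down:** I lowered it in 1 mm steps until the floor pushed back with about 9 N, then opened the fingers and backed away.

**Last checks**
- **Position:** the gripper opened at (0.520, -0.219), within about 2 mm of the compartment centre I had measured.
- **Height:** the hub top read 0.078–0.080 m in the wrist camera, where 0.078 m is expected, so the nut is standing on the floor.
- **Disagreement:** the wrist camera's average for the hub top is about 5 mm off in y from where I released it. The gripper bar hid part of the hub in that picture, and 5 mm is still well inside the limits.
- **Other things:** the bowl, basket and animal moved by no more than about 4 mm between readings, which is within the network's accuracy. The bowl and animal scores were modest in the last check (0.58 and 0.51).

I had no direct reading of the force between the nut and the post. The wrist force stayed within a few newtons at every reading while I wound and lifted the nut.

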